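# Unlatch the child-proof medicine case with the forked key

## Task

Take the forked key from its holder and, reaching in aslant under the chrome rail, straddle the medicine case's spring bar with the fork and gently press the collar sideways until the sprung lid comes free and swings open. Touch the case only with the key, without forcing it, and then put the key fork-down into the turquoise cup. Leave the cup standing upright, the lid open and the other bathroom things where they are.

Things in the scene. Friction and masses are not known exactly. Their poses are not given: they have to be found in the camera images.
- key: forked key, loose, 60 g, 140 mm long, starts upright in its holder. Origin midway between the tine tips, z up the handle. Black handle z 50 to 140 mm, 24 mm wide in x, 14 mm thick in y (grip it across y). Steel blade 19 mm wide in x, 5 mm thick in y; fork slot at the tips 9 mm wide in x, 18 mm deep. Looks the same after half a turn about z.
- key_tip (a point): the same point as the key's origin: middle between the tine tips
- holder: white pocket, fixed, 34 (x) x 20 (y) mm, 42 mm high, in which the key stands on a 6 mm floor with 1.5 mm play at each side; origin at the centre of its underside; its x and y are those of the key standing in it. It and the cup may change sides.
- case: white medicine case with red crosses, fixed, 110 (x) x 140 (y) x 60 mm high; origin at the centre of its underside, -x is its front (it faces to the left of the robot), z up. Shut, the lid's top is 67 mm up, its front edge at x = -56. On that edge a grey block (x -82 to -52, y -30 to 26, 22 mm high) carries the spring bar, which lies parallel to y at x = -71, 80 mm up.
- collar (a point): centre of the outer (+y) face of the spring bar's round brass collar (18 mm across), on the bar's axis: in the case's frame at (-71, 44, 80) mm when shut; axes as the case's when shut. Bare bar, 6 mm thick, goes on from here to y = 65, its tip under the nose of a dark steel catch that starts at y = 56 to 60 (varies). The fork goes over the bare bar between collar and catch.
- bar (a joint): how far the spring bar is pressed in towards the case's -y, m: 0 = out (locked), 0.011 = hard stop. With the key's y parallel to the bar, the fork presses the collar towards -y: about 4 N at first, 0.5 N more per mm; the tip leaves the catch after 5 to 9 mm (varies).
- lid (a joint): lid angle, rad: 0 = shut, 1.0 = fully open; hinged on the case's rear top edge (x = +55, 62 mm up). Once the bar is freed the lid's spring (2 N at the bar) lifts the bar in the fork's slot; keep the collar pressed while drawing the fork back up: the lid follows, clears the catch (6 mm thick) and swings open by itself.
- rail: chrome towel rail, fixed, parallel to the case's y: tube 20 mm thick, 250 mm long, axis 150 mm above the table, a post at each end; origin under its middle. It runs 70 mm above the spring bar and 8 mm further to the front, so the key must come in with its handle leaning about 25 to 50 degrees from vertical towards the front (case -x).
- cup: turquoise plastic cup, loose, about 160 g, 70 mm high, 82 mm across the rim, wall 3 mm; origin at the centre of its underside
- cup_in (a point): centre of the cup's inner floor
- pump: chrome soap pump, 167 mm high, 64 mm across, bystander; origin under its centre
- mirror: round mirror on a steel stand, 210 mm high, 120 mm across, bystander; origin under its foot
- clip: black hair clip with spring jaw, 75 x 45 x 30 mm, bystander; origin at its underside
- dish: white ceramic ring dish, 100 mm across, 22 mm high, bystander; origin at its underside
- cream: blue cream jar, 60 mm across, 50 mm high, bystander; origin at its underside
- brush: wooden nail brush, 90 x 38 x 29 mm, bystander; origin at its underside
- tonic: green glass bottle, 48 mm across, 130 mm high, bystander; origin at its underside

How it is judged:
By the outcome, as a careful person would: the job done as asked, in the order asked, and still so for the second after the job is handed in, with the robot touching nothing.
It also fails if it takes over 67 s, if anything falls off the work surface, if the arm or the gripper's body presses on something with over 40 N, if the wrist force passes 120 N, or if a joint passes its speed limit or range.

## Robot

A 6-joint arm with a two-finger parallel gripper is mounted at the origin on the work surface. World frame = base frame: x ahead of the robot, y to its left, z up, the work surface at z = 0. Lengths are in mm, angles in degrees, forces in N, time in s.
With the tool pointing down it reaches from about 400 to 925 mm from the base axis. Payload 3.4 kg.
Tool frame: the origin (TCP) lies midway between the tips of the shut fingers; the grasp point (between the pads) lies 19 mm behind it; z points along the fingers, y is the line along which they close (so a half turn about z gives the same grasp; the last joint's range is limited). The gripper opens to 85 mm and grips with 20 to 120 N. Pads are 22 mm wide; open, the fingers measure 114 mm over their backs; the gripper's body (76 mm by 85 mm) begins 54 mm behind the grasp point. The pads swing forward as they close: fully open they stand 13 mm farther back than shut.
Start: joints at [70.159, 17.578, 86.31, -0, 76.112, -4.211], TCP at [154.945, 553.736, 231.305] pointing down, gripper open.
Joint ranges: [-179.03, 179.03], [-60, 130.46], [8.19, 133.38], [-81.62, 261.62], [5.75, 156.47], [-153.77, 153.77]. Speed limits (degrees/s): [147.25, 147.25, 180, 180, 180, 180].

## Interface

Orientations are given as a 3x3 rotation matrix whose columns are the frame's x, y, z axes.
In Python, from workcell import env, jaws, kin, observe, cams, job_done, search_frame, trace gives the robot as it stands. Calls block until the motion is done:
- env.move_to(position, orientation): joint-space move of the TCP to a pose.
- env.move_l(position, rotation=None, feed=150): straight line of the TCP; rotation=None keeps the orientation; feed is the mean speed in mm/s.
- env.set_joints(angles): joint-space move.
- jaws.open_jaws() and jaws.grasp(): open the fingers fully, or close them until they stop; the grip force is fixed at half the most.
- env.sleep(seconds).
- kin.solve_ik(position, orientation): joint angles nearest the present ones, or None.
- observe(): the state.
- cams.capture(name): name is "scene" or "top"; returns a dict with "img" (400x640x3 uint8, blue, green, red), "depth" (400x640 float32, mm along the optical axis (not along the pixel's ray), 0 where there is no reading), "fx", "fy", "cx", "cy" (pixels), "R" (3x3) and "t" (3): a world point X has camera coordinates R X + t. Camera axes: x right, y down, z forward; pixel columns grow to the right and rows downward; lengths in mm; the calibration is good to about 2 mm. A picture is of the moment at which its call begins.
A pose or a line that the arm cannot do raises env.PlanningError and nothing moves.
- job_done(): hands the job in; it is judged then, once.
Trained networks look in a picture, given as the dict that the camera call returned (one of the last four; its "shot" number tells which), for a name from the list of things; names that differ only in an ending like _2 or _b are one class to them, and where a whole thing is asked for, a point or a joint stands for the part that bears it (a point fixed in the world has none). Each returns a list of dicts, best first, with "confidence" (0 to 1); they miss things now and then, are a little off and sometimes report something else, mostly with a low value. They report only what shows in the picture. A call takes as long as a camera call.
- search_frame(picture, name): "rect" ([left, top, right, bottom] in pixels, round what is visible of it).
- trace(picture, name): "mask" (400x640 bool, what is visible of it) and "rect" ([left, top, right, bottom] in pixels, round what is visible of it).
The state is a dict: "t": time; "joints": joint angles; "qd": joint speeds; "joint_torque": joint torques, N m; "tool_pos": TCP position; "eef_rot": TCP orientation; "ft_force": force on the tool from outside, world axes, zero at the start; "wrist_torque": the same for the moment, N m; "gripper_width": finger opening in mm; "grip_force": force on a finger pad.
Only numpy, scipy, OpenCV 4.12 (cv2) and the standard library are available. Lean on these libraries where they do the work, as an engineer would, in place of code of your own. Each camera call takes 0.05 s, during which the arm holds its last target. There are 200 camera calls.

## Working session

There is one attempt and no reset: what is moved stays moved. The work goes in short steps, each a Python script; the robot and the scene stay as the last script left them, time stands still between calls to the robot, and variables do not carry over. Pictures are saved under pics/ and viewed, at most 12 in all, crops included, and the job is handed in when it is done.

```bash
ls; mkdir -p pics; python3 - <<'E'
from workcell import env,jaws,kin,observe,cams,search_frame,trace
import cv2,numpy as np,pickle
out={}
for n in ["scene","top"]:
    p=cams.capture(n); cv2.imwrite(f"pics/{n}0.png",p["img"])
    out[n]=p
    print(n,p["fx"],p["cx"],p["cy"],p["R"].round(3).tolist(),p["t"].round(1).tolist())
    for o in ["key","holder","case","collar","rail","cup","pump","mirror","clip","dish","cream","brush","tonic"]:
        r=trace(p,o)
        if not r: print(o,None); continue
        m=r[0]["mask"]&(p["depth"]>0)
        v,u=np.nonzero(m); z=p["depth"][m]
        X=(np.c_[(u-p["cx"])/p["fx"]*z,(v-p["cy"])/p["fy"]*z,z]-p["t"])@p["R"]
        print(o,round(r[0]["confidence"],2),[int(a) for a in r[0]["rect"]],"med",np.median(X,0).round(),"lo",np.percentile(X,2,axis=0).round(),"hi",np.percentile(X,98,axis=0).round())
        out[n+o]=r[0]["mask"]
pickle.dump(out,open("p0.pkl","wb"))
print(observe()["t"])
E
```

```text
pics
workcell.py
scene 365.40539054589885 321.742777978658 192.55721610475413 [[-0.607, 0.795, -0.007], [0.565, 0.425, -0.707], [-0.559, -0.433, -0.707]] [359.9, -314.7, 1137.5]
key 0.94 [469, 171, 497, 218] med [480. 285. 104.] lo [313. 258.  -2.] hi [485. 295. 146.]
holder 0.61 [447, 213, 487, 245] med [485. 288.   4.] lo [447. 255.   0.] hi [507. 313.  42.]
case 0.61 [246, 147, 325, 221] med [644. -77.  66.] lo [ 556. -133.    4.] hi [696.   4.  91.]
collar 0.44 [248, 147, 326, 199] med [628. -82.  66.] lo [ 552. -138.   60.] hi [691.   4.  91.]
rail 0.86 [277, 118, 347, 249] med [646.   9. 149.] lo [474. -37.  -0.] hi [736.  31. 159.]
cup 0.61 [300, 181, 315, 193] med [647.  -0.  83.] lo [631. -13.  73.] hi [654.   6.  88.]
pump 0.9 [371, 228, 419, 333] med [751. 259. 102.] lo [703. 227.   6.] hi [767. 285. 167.]
mirror 0.65 [135, 107, 196, 206] med [ 762. -299.  108.] lo [ 720. -357.    2.] hi [ 803. -246.  205.]
clip 0.76 [379, 222, 420, 247] med [583. 178.  20.] lo [546. 146.  -2.] hi [619. 219.  25.]
dish 0.91 [210, 138, 249, 162] med [ 596. -297.   12.] lo [ 557. -332.    2.
[... 1010 characters left out ...]
 [ 491. -254.   72.]
pump 0.71 [204, 126, 241, 162] med [724. 245. 107.] lo [692. 224.   5.] hi [764. 285. 169.]
mirror 0.65 [428, 113, 494, 159] med [ 752. -297.   11.] lo [ 706. -352.    3.] hi [ 780. -249.  209.]
clip 0.76 [238, 193, 272, 226] med [580. 181.  23.] lo [548. 144.  -1.] hi [612. 217.  29.]
dish 0.59 [427, 182, 467, 221] med [ 602. -290.   13.] lo [ 558. -332.    3.] hi [ 644. -246.   25.]
cream 0.75 [246, 110, 271, 139] med [785. 171.  50.] lo [763. 148.  14.] hi [812. 198.  55.]
brush 0.88 [174, 180, 208, 215] med [609. 335.  29.] lo [570. 301.   5.] hi [649. 370.  34.]
tonic 0.89 [392, 115, 414, 143] med [ 765. -175.   86.] lo [ 751. -201.   -1.] hi [ 793. -159.  133.]
1.4
```

View pics.

```bash
python3 - <<'E'
import cv2,numpy as np
a=cv2.imread("pics/top0.png");b=cv2.imread("pics/scene0.png")
f=lambda im,u0,v0,u1,v1,s:cv2.resize(im[v0:v1,u0:u1],None,fx=s,fy=s,interpolation=cv2.INTER_CUBIC)
c1=f(a,300,125,400,265,4);c2=f(b,240,105,355,255,3.7)
h=555
c2=cv2.resize(c2,(380,h));c1=cv2.resize(c1,(400,h))
cv2.imwrite("pics/c1.png",np.hstack([c1,c2]))
c3=f(b,430,160,510,260,5);c4=f(a,170,220,240,290,6)
cv2.imwrite("pics/c2.png",np.hstack([cv2.resize(c3,(400,500)),cv2.resize(c4,(400,500))]))
E
```

```text
(no output)
```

View pics/scene0.png

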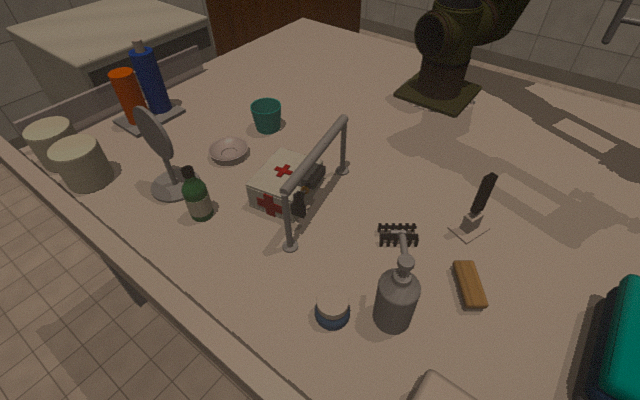

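View pics/c1.png

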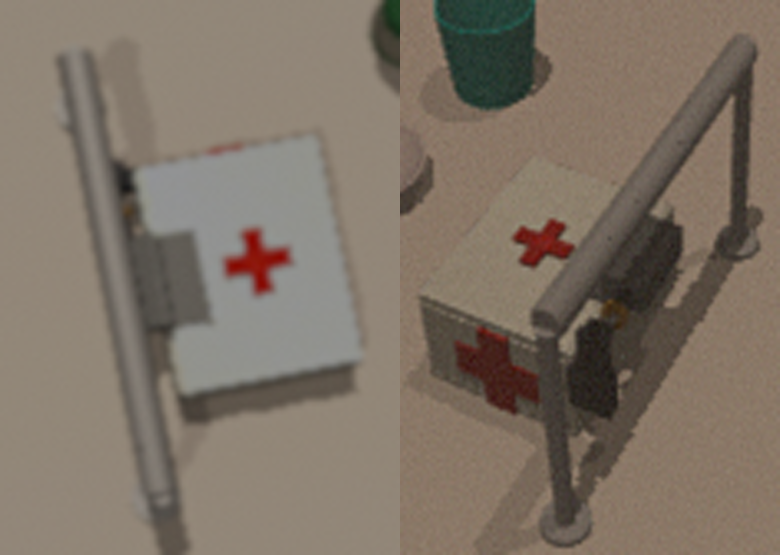

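View pics/c2.png

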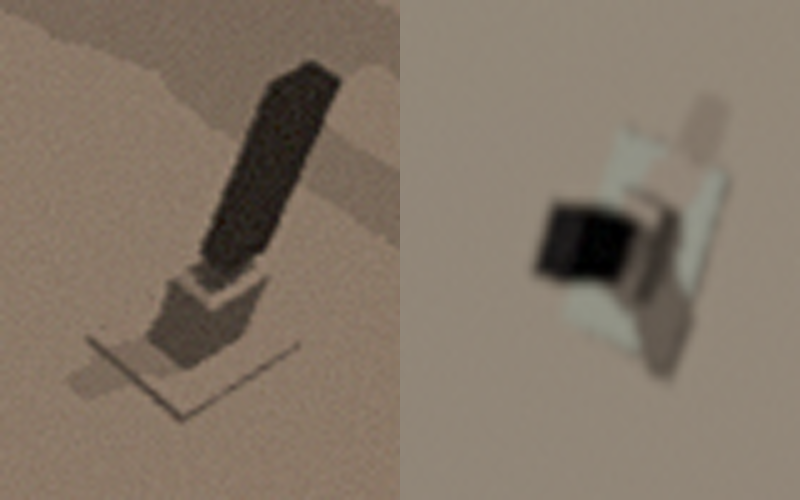

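```bash
cat > h.py <<'E'
import numpy as np,cv2
from scipy.optimize import minimize
def proj(p,X):
    c=np.asarray(X,float)@p["R"].T+p["t"]
    return np.c_[p["fx"]*c[:,0]/c[:,2]+p["cx"],p["fy"]*c[:,1]/c[:,2]+p["cy"]]
def hull(p,X,S=8):
    """antialiased silhouette of the convex hull of world points; returns alpha and window"""
    q=proj(p,X); o=np.floor(q.min(0)-12).astype(int); w,h=(np.ceil(q.max(0)+12).astype(int)-o)
    im=np.zeros((h*S,w*S),np.uint8)
    cv2.fillConvexPoly(im,cv2.convexHull(np.round((q-o+.5)*S*16-8).astype(np.int32)),255,shift=4)
    return cv2.resize(im,(w,h),interpolation=cv2.INTER_AREA)/255.,o
def rz(a): c,s=np.cos(a),np.sin(a); return np.array([[c,-s,0],[s,c,0],[0,0,1.]])
def box(x0,x1,y0,y1,z0,z1): return np.array([[x,y,z] for x in(x0,x1) for y in(y0,y1) for z in(z0,z1)],float)
def cyl(r,z0,z1,n=40):
    a=np.arange(n)*2*np.pi/n; return np.vstack([np.c_[r*np.cos(a),r*np.sin(a),0*a+z] for z in(z0,z1)])
E
python3 - <<'E'
import pickle,numpy as np,cv2
from h import *
P=pickle.load(open("p0.pkl","rb"))
# --- key: dark handle, both views
def dark(p): return np.clip((95-p["img"].max(2).astype(float))/(95-35),0,1)
def near(p,X,pad):
    q=proj(p,X); m=np.zeros((400,640),bool); a=(q.min(0)-pad).astype(int);b=(q.max(0)+pad).astype(int); m[a[1]:b[1],a[0]:b[0]]=1; return m
H=box(-12,12,-7,7,56,146)
for n in("scene","top"):
    p=P[n]; m=near(p,H@rz(-.5).T+[475,283,0],3)
    print(n,np.percentile(p["img"].max(2)[m],[1,10,25,50,75,95]))
def cost(v,names=("scene","top")):
    e=0
    for n in names:
        p=P[n]; A,o=hull(p,H@rz(v[2]).T+[v[0],v[1],0])
        full=np.zeros((400,640)); full[o[1]:o[1]+A.shape[0],o[0]:o[0]+A.shape[1]]=A
        m=near(p,H@rz(-.5).T+[475,283,0],8)
        # ignore what lies below the handle
        e+=((full-dark(p))[m]**2).sum()
    return e
for names in (("scene","top"),("scene",),("top",)):
  best=None
  for y in np.radians([-60,-45,-30,-15,0,60]):
    r=minimize(cost,[475,283,y],args=(names,),method="Nelder-Mead",options=dict(initial_simplex=[[475,283,y],[479,283,y],[475,287,y],[475,283,y+.2]],xatol=.01,fatol=.001))
    if best is None or r.fun<best.fun: best=r
  print("key",names,best.x[:2].round(2),np.degrees(best.x[2]).round(1),best.fun)
# --- lid in top view
for n in("top","scene"):
    g=P[n]["img"].astype(int)
    q=proj(P[n],[[645,-60,67],[560,-100,67],[600,60,0],[615,-30,90]]).astype(int)
    print(n,[(tuple(c),g[c[1],c[0]].tolist()) for c in q])
E
```

```text
scene [ 32.  38.  46. 121. 136. 141.]
top [  0.  10.  47. 111. 145. 146.]
key ('scene', 'top') [471.93 285.34] -11.4 61.599966359092654
key ('scene',) [473.92 285.58] -11.3 21.11241541714725
key ('top',) [470.97 285.11] -4.0 29.83255670895809
top [((np.int64(354), np.int64(179)), [146, 146, 146]), ((np.int64(371), np.int64(215)), [144, 147, 146]), ((np.int64(304), np.int64(201)), [120, 134, 145]), ((np.int64(341), np.int64(191)), [78, 83, 88])]
scene [((np.int64(283), np.int64(181)), [111, 128, 145]), ((np.int64(295), np.int64(153)), [105, 125, 138]), ((np.int64(342), np.int64(216)), [104, 124, 143]), ((np.int64(303), np.int64(171)), [79, 87, 96])]
```

```bash
cat > fit0.py <<'E'
import pickle,numpy as np,cv2,itertools
from h import *
P=pickle.load(open("p0.pkl","rb"))
H=box(-12,12,-7,7,56,146)
lev={"top":(12,143),"scene":(40,138)}
bg=H@rz(-.4).T+[472,285,0]
Wm={}
for n in lev:
    p=P[n]; q=proj(p,bg); m=np.zeros((400,640),bool); a=(q.min(0)-5).astype(int);b=(q.max(0)+6).astype(int); m[a[1]:b[1],a[0]:b[0]]=1
    bl=np.zeros((400,640),np.uint8); cv2.fillConvexPoly(bl,cv2.convexHull(proj(p,box(-17,17,-14,14,0,53)@rz(-.4).T+[472,285,0]).astype(np.int32)),1)
    Wm[n]=m&(bl==0)
def cost(v,names):
    e=0
    for n in names:
        p=P[n]; A,o=hull(p,H@rz(v[2]).T+[v[0],v[1],0])
        full=np.zeros((400,640)); full[o[1]:o[1]+A.shape[0],o[0]:o[0]+A.shape[1]]=A
        full=cv2.GaussianBlur(full,(0,0),.6)
        a=np.clip((lev[n][1]-p["img"].max(2).astype(float))/(lev[n][1]-lev[n][0]),0,1)
        d=(full-a)[Wm[n]]; e+=np.minimum(d**2,.15).sum()
    return e
for names in (("scene","top"),("scene",),("top",)):
  rs=[]
  for y in np.radians([-60,-40,-25,-10,10,40,80]):
    s=[472,285,y]
    rs.append(minimize(cost,s,args=(names,),method="Nelder-Mead",options=dict(initial_simplex=[s,[477,285,y],[472,290,y],[472,285,y+.2]],xatol=.01,fatol=.001)))
  rs.sort(key=lambda r:r.fun)
  print("key",names,[(r.x[:2].round(1).tolist(),np.degrees(r.x[2]).round(1),round(r.fun,2)) for r in rs[:3]])
# case: lid top rectangle + visible shell; background coloured (r-b), lid grey -> whiteness
def cimg(p):
    g=p["img"].astype(float); return g
C=[615,-75,np.radians(0)]
p=P["top"]; g=p["img"].astype(float)
white=np.clip((g[...,0]-121)/(146-121),0,1)   # blue channel
cv2.imwrite("pics/w.png",cv2.resize((white*255).astype(np.uint8)[120:270,300:400],None,fx=4,fy=4,interpolation=cv2.INTER_NEAREST))
def case(v): return lambda X:np.asarray(X)@(rz(v[2]-np.pi/2)).T+[v[0],v[1],0]
def ccost(v):
    f=case(v); A,o=hull(p,f(box(-56,55,-70,70,66.9,67)))
    full=np.zeros((400,640)); full[o[1]:o[1]+A.shape[0],o[0]:o[0]+A.shape[1]]=A
    full=cv2.GaussianBlur(full,(0,0),.5)
    m=np.zeros((400,640),bool); m[150:235,332:400]=1
    bl=np.zeros((400,640),np.uint8)
    for b in (box(-95,-20,-34,70,60,95),box(-100,-60,-130,130,140,162)): cv2.fillConvexPoly(bl,cv2.convexHull(proj(p,f(b)).astype(np.int32)),1)
    # near side wall and red crosses excluded
    m&=(bl==0); m&=~((g[...,2]-g[...,0])>45)
    d=(full-white)[m]; return np.minimum(d**2,.2).sum()
rs=[]
for y in np.radians([2,8,14]):
    s=[615,-75,y]; rs.append(minimize(ccost,s,method="Nelder-Mead",options=dict(initial_simplex=[s,[622,-75,y],[615,-68,y],[615,-75,y+.1]],xatol=.01,fatol=.001)))
rs.sort(key=lambda r:r.fun)
print("case",[(r.x[:2].round(1).tolist(),np.degrees(r.x[2]).round(2),round(r.fun,2)) for r in rs])
v=rs[0].x; f=case(v)
print("collar pred",f([[-71,44,80]]).round(1),"px scene",proj(P["scene"],f([[-71,40,80]])),"top",proj(P["top"],f([[-71,40,80]])))
# rail from both views : depth points on tube
for n in("scene","top"):
    pp=P[n]; m=P[n+"rail"]&(pp["depth"]>0); vv,uu=np.nonzero(m); z=pp["depth"][m]
    X=(np.c_[(uu-pp["cx"])/pp["fx"]*z,(vv-pp["cy"])/pp["fy"]*z,z]-pp["t"])@pp["R"]
    X=X[(X[:,2]>138)]; c=X.mean(0); u,s,vt=np.linalg.svd(X-c); d=vt[0]*np.sign(vt[0][0])
    cam=-pp["R"].T@pp["t"]; print("rail",n,c.round(1),"yaw",np.degrees(np.arctan2(d[1],d[0])).round(2),"inv",((X-c)@d).min().round(),((X-c)@d).max().round(),"case x,y of centre",((rz(v[2]-np.pi/2).T)@(c-[v[0],v[1],0])).round(1), "cam",cam.round())
E
python3 fit0.py
```

```text
key ('scene', 'top') [([472.3, 285.2], np.float64(-16.5), np.float64(29.04)), ([472.1, 285.2], np.float64(-16.3), np.float64(29.05)), ([472.1, 285.3], np.float64(-16.2), np.float64(29.07))]
key ('scene',) [([472.7, 285.3], np.float64(-15.9), np.float64(22.82)), ([472.6, 285.3], np.float64(-16.2), np.float64(22.84)), ([472.9, 285.3], np.float64(-16.1), np.float64(22.84))]
key ('top',) [([471.0, 284.4], np.float64(-4.0), np.float64(5.16)), ([470.9, 284.5], np.float64(-2.7), np.float64(5.21)), ([471.5, 284.5], np.float64(-12.3), np.float64(5.34))]
case [([620.6, -74.9], np.float64(11.27), np.float64(85.62)), ([620.6, -75.0], np.float64(11.21), np.float64(85.65)), ([620.6, -74.8], np.float64(11.3), np.float64(85.68))]
collar pred [[649.9   3.3  80. ]] px scene [[306.18617922 190.08699064]] top [[327.80625259 178.58998943]]
rail scene [625.1   5.9 154.8] yaw 10.78 inv -146.0 109.0 case x,y of centre [-78.4  20.2 154.8] cam [1032.  340.  585.]
rail top [ 6.025e+02 -4.000e-01  1.578e+02] yaw 11.03 inv -129.0 133.0 case x,y of centre [-76.6  -3.3 157.8] cam [ 462.   -6. 1252.]
```

```bash
python3 - <<'E'
import pickle,numpy as np,cv2
from h import *
P=pickle.load(open("p0.pkl","rb"))
# brass pixels
for n,w in(("scene",(285,170,330,205)),("top",(320,150,350,200))):
    g=P[n]["img"][w[1]:w[3],w[0]:w[2]].astype(int); s=(g[...,2]-g[...,0])*1.0/np.maximum(g[...,2],30)
    bgv=np.median(s); i=np.argwhere(s>.5); print(n,bgv,[(x+w[0],y+w[1],round(s[y,x],2)) for y,x in i][:40])
E
```

```text
scene 0.2413793103448276 [(np.int64(285), np.int64(170), np.float64(0.74)), (np.int64(286), np.int64(170), np.float64(0.82)), (np.int64(287), np.int64(170), np.float64(0.73)), (np.int64(288), np.int64(170), np.float64(0.71)), (np.int64(289), np.int64(170), np.float64(0.6)), (np.int64(285), np.int64(171), np.float64(0.88)), (np.int64(286), np.int64(171), np.float64(0.8)), (np.int64(287), np.int64(171), np.float64(0.87)), (np.int64(288), np.int64(171), np.float64(0.76)), (np.int64(289), np.int64(171), np.float64(0.73)), (np.int64(290), np.int64(171), np.float64(0.69)), (np.int64(291), np.int64(171), np.float64(0.71)), (np.int64(285), np.int64(172), np.float64(0.9)), (np.int64(286), np.int64(172), np.float64(0.78)), (np.int64(287), np.int64(172), np.float64(0.8)), (np.int64(288), np.int64(172), np.float64(0.74)), (np.int64(289), np.int64(172), np.float64(0.93)), (np.int64(290), np.int64(172), np.float64(0.83)), (np.int64(291), np.int64(172), np.float64(0.71)), (np.int64(285), np.int64(173), np.float64(0.62)), (np.int64(286), np.int64(173), np.float64(0.71)), (np.int64(287), np.int64(173
[... 295 characters left out ...]
(186), np.float64(0.54)), (np.int64(303), np.int64(186), np.float64(0.61)), (np.int64(304), np.int64(186), np.float64(0.64)), (np.int64(305), np.int64(186), np.float64(0.65)), (np.int64(306), np.int64(186), np.float64(0.57)), (np.int64(302), np.int64(187), np.float64(0.63)), (np.int64(303), np.int64(187), np.float64(0.73)), (np.int64(304), np.int64(187), np.float64(0.57)), (np.int64(305), np.int64(187), np.float64(0.59)), (np.int64(306), np.int64(187), np.float64(0.58)), (np.int64(302), np.int64(188), np.float64(0.65)), (np.int64(303), np.int64(188), np.float64(0.68)), (np.int64(304), np.int64(188), np.float64(0.62))]
top 0.11892975011786892 [(np.int64(332), np.int64(178), np.float64(0.51))]
```

```bash
cat > ov.py <<'E'
import pickle,numpy as np,cv2
from h import *
def crop(p,u0,v0,u1,v1,s,segs):
    im=cv2.resize(p["img"][v0:v1,u0:u1],None,fx=s,fy=s,interpolation=cv2.INTER_CUBIC)
    im=np.clip(im.astype(float)*1.3,0,255).astype(np.uint8)
    for A,col in segs:
        q=((proj(p,A)-[u0,v0]+.5)*s).astype(int); cv2.polylines(im,[q.reshape(-1,1,2)],False,col,1,cv2.LINE_AA)
    return im
def rect(x0,x1,y0,y1,z): return np.array([[x0,y0,z],[x1,y0,z],[x1,y1,z],[x0,y1,z],[x0,y0,z]],float)
def casef(v): return lambda X:np.asarray(X,float)@(rz(v[2]-np.pi/2)).T+[v[0],v[1],0]
a=np.linspace(0,2*np.pi,24)
def casesegs(v):
    f=casef(v)
    return [(f(rect(-56,55,-70,70,67)),(0,255,0)),(f(rect(-55,55,-70,70,0)),(0,255,0)),(f(np.c_[-71+9*np.cos(a),44+0*a,80+9*np.sin(a)]),(255,255,0)),
     (f([[-71,44,80],[-71,65,80]]),(255,0,255)),(f([[-89,-125,150],[-89,125,150]]),(0,255,255)),(f([[-69,-125,150],[-69,125,150]]),(0,255,255)),(f(rect(-82,-52,-30,26,89)),(0,128,255))]
E
python3 - <<'E'
from ov import *
P=pickle.load(open("p0.pkl","rb"))
s=casesegs([620.6,-74.9,np.radians(11.2)])
g=lambda X:np.asarray(X)@rz(np.radians(-16.3)).T+[472.2,285.2,0]
k=[(g(rect(-12,12,-7,7,146)),(0,255,0)),(g(rect(-12,12,-7,7,56)),(0,255,0)),(g(rect(-17,17,-10,10,42)),(0,0,255)),(g(rect(-17,17,-10,10,0)),(0,0,255))]
t=np.hstack([crop(P["top"],310,130,400,240,4,s),crop(P["scene"],245,115,345,225,4,s)])
b=np.hstack([crop(P["top"],180,225,240,280,5,k),np.zeros((275,20,3),np.uint8),crop(P["scene"],435,165,515,250,5,k)[:275,:]]) if 0 else None
A=crop(P["top"],185,232,240,280,6,k);B=crop(P["scene"],440,165,510,250,5,k)
h=max(A.shape[0],B.shape[0]); z=np.zeros((h,A.shape[1]+B.shape[1],3),np.uint8); z[:A.shape[0],:A.shape[1]]=A; z[:B.shape[0],A.shape[1]:]=B
cv2.imwrite("pics/o1.png",t);cv2.imwrite("pics/o2.png",z)
E
```

```text
(no output)
```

View pics/o1.png

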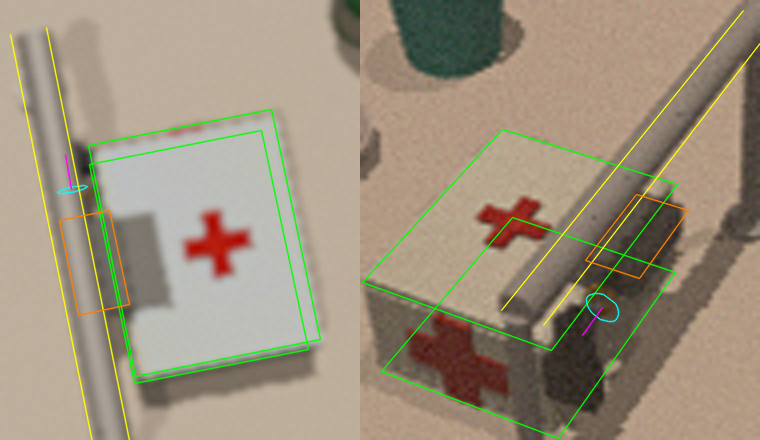

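View pics/o2.png

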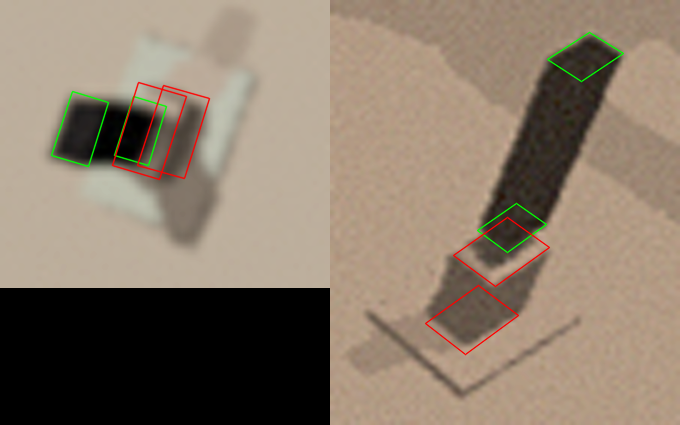

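```bash
cat >> h.py <<'E'
GZ=66. # key z of the TCP
def toolR(kz,ky):
    z=-kz/np.linalg.norm(kz); y=ky-(ky@z)*z; y/=np.linalg.norm(y); return np.c_[np.cross(y,z),y,z]
def caseax(yaw):
    R=rz(yaw-np.pi/2); return R[:,0],R[:,1]
def lean(yaw,th,s=1):
    cx,cy=caseax(yaw); kz=np.cos(th)*np.array([0,0,1.])-np.sin(th)*cx; return kz,toolR(kz,s*cy)
E
python3 - <<'E'
from h import *
from workcell import kin,observe
q0=observe()["joints"]; print(np.round(q0,1))
kyaw=np.radians(-17)
yaw=np.radians(11.1); cx,cy=caseax(yaw)
B=np.array([620.6,-76,0])+(-71)*cx+50*cy+[0,0,80]
for s in(1,-1):
    ky=s*rz(kyaw)[:,1]
    g=kin.solve_ik([472,285,72],toolR(np.array([0,0,1.]),ky)); print("grasp",s,None if g is None else np.round(g,1))
    for th in(30,38,45):
        for ss in (1,-1):
            kz,R=lean(yaw,np.radians(th),ss)
            for back in(0,70):
                q=kin.solve_ik(B+(GZ-10+back)*kz,R); print("  ins",th,ss,back,None if q is None else np.round(q,1))
    if s==1: continue
    for a in range(-90,91,30):
        q=kin.solve_ik([455,-291,90],toolR(np.array([0,0,1.]),rz(np.radians(a))[:,1])); print("cup",a,None if q is None else np.round(q,1))
E
```

```text
[70.2 17.6 86.3 -0.  76.1 -4.2]
grasp 1 [ 26.7  25.4 100.6  -0.   54.  -46.3]
  ins 30 1 0 [ 15.4  31.3  87.3 -32.6  67.6  18.6]
  ins 30 1 70 [ 18.4  28.2  82.8 -30.8  75.5  17. ]
  ins 30 -1 0 None
  ins 30 -1 70 None
  ins 38 1 0 [ 19.7  33.9  87.8 -40.3  70.4  26.7]
  ins 38 1 70 [ 23.3  31.3  83.4 -38.   77.9  24.7]
  ins 38 -1 0 [  19.7   33.9   87.8  -40.3   70.4 -153.3]
  ins 38 -1 70 None
  ins 45 1 0 [ 23.   36.8  88.  -46.2  73.5  33.1]
  ins 45 1 70 [ 27.1  34.6  83.6 -43.5  80.7  30.8]
  ins 45 -1 0 [  23.    36.8   88.   -46.2   73.5 -146.9]
  ins 45 -1 70 [  27.1   34.6   83.6  -43.5   80.7 -149.2]
grasp -1 [ 26.7  25.4 100.6  -0.   54.  133.7]
  ins 30 1 0 [ 15.4  31.3  87.3 -32.6  67.6  18.6]
  ins 30 1 70 [ 18.4  28.2  82.8 -30.8  75.5  17. ]
  ins 30 -1 0 None
  ins 30 -1 70 None
  ins 38 1 0 [ 19.7  33.9  87.8 -40.3  70.4  26.7]
  ins 38 1 70 [ 23.3  31.3  83.4 -38.   77.9  24.7]
  ins 38 -1 0 [  19.7   33.9   87.8  -40.3   70.4 -153.3]
  ins 38 -1 70 None
  ins 45 1 0 [ 23.   36.8  88.  -46.2  73.5  33.1]
  ins 45 1 70 [ 27.1  34.6  83.6 -43.5  80.7  30.8]
  ins 45 -1 0 [  23.    36.8   88.   -46.2   73.5 -146.9]
  ins 45 -1 70 [  27.1   34.6   83.6  -43.5   80.7 -149.2]
cup -90 [-37.1  23.3 101.   -0.   55.7 -37.1]
cup -60 [-37.1  23.3 101.   -0.   55.7 -67.1]
cup -30 [-37.1  23.3 101.   -0.   55.7 -97.1]
cup 0 [ -37.1   23.3  101.    -0.    55.7 -127.1]
cup 30 None
cup 60 None
cup 90 [-37.1  23.3 101.   -0.   55.7 142.9]
```

```bash
python3 - <<'E'
from h import *
from workcell import env,jaws,observe,cams
R=toolR(np.array([0,0,1.]),rz(np.radians(-17))[:,1])
env.move_to([472,285,190],R)
env.move_l([472,285,72],feed=120)
s=observe(); f0=s["ft_force"]; print(s["t"],s["tool_pos"],f0)
jaws.grasp(); s=observe(); print(s["t"],s["gripper_width"],s["grip_force"],np.round(s["ft_force"],1),np.round(s["wrist_torque"],2))
env.move_l([472,285,85],feed=40); s=observe(); print(s["t"],np.round(s["ft_force"],1))
env.move_l([472,285,200],feed=100); s=observe(); print(s["t"],s["tool_pos"],np.round(s["ft_force"],2),s["gripper_width"])
import pickle
o={n:cams.capture(n) for n in("scene","top")}; pickle.dump(o,open("p1.pkl","wb"))
E
```

```text
4.075 [473.09163788 286.04155229  73.07481804] [-0.44429446  0.4545567   6.00354676]
4.725 12.962114189084522 58.44474971294403 [-0.7  1.   6.9] [ 0.    0.12 -0.04]
5.2 [-0.4 -0.1 -0.3]
6.5 [471.48173951 284.73081642 199.2555526 ] [-0.32  0.25 -0.39] 13.252223583876376
```

```bash
python3 - <<'E'
from ov import *
from workcell import env,observe,cams
yaw=np.radians(11.1); cx,cy=caseax(yaw); kz,R=lean(yaw,np.radians(40))
B=np.array([620.6,-76,0])-71*cx+50*cy+[0,0,80]
env.move_to(B+(GZ+60)*kz+[0,0,0],R); env.sleep(.4)
s=observe(); print(s["t"],np.round(s["tool_pos"]-(B+(GZ+60)*kz),2),s["gripper_width"],np.round(s["ft_force"],1))
o={n:cams.capture(n) for n in("scene","top")}; o["pose"]=(s["tool_pos"],s["eef_rot"]); pickle.dump(o,open("p2.pkl","wb"))
T,E=np.array(s["tool_pos"]),np.array(s["eef_rot"])
K=np.c_[-E[:,0],E[:,1],-E[:,2]]  # key axes
g=lambda X:(np.asarray(X,float)-[0,0,GZ])@K.T+T
cs=casesegs([620.6,-76,yaw])
k=[(g(rect(-12,12,-7,7,140)),(0,255,0)),(g(rect(-12,12,-7,7,50)),(0,255,0)),(g([[-9.5,0,50],[-9.5,0,0],[-4.5,0,0],[-4.5,0,18],[4.5,0,18],[4.5,0,0],[9.5,0,0],[9.5,0,50]]),(0,0,255))]
cv2.imwrite("pics/o3.png",np.hstack([crop(o["top"],270,140,370,240,4,cs+k),crop(o["scene"],260,120,360,220,4,cs+k)]))
E
```

```text
8.1583 [-0.09  0.14  0.35] 12.988664050713801 [-0.5 -0.3 -0.5]
```

View pics/o3.png

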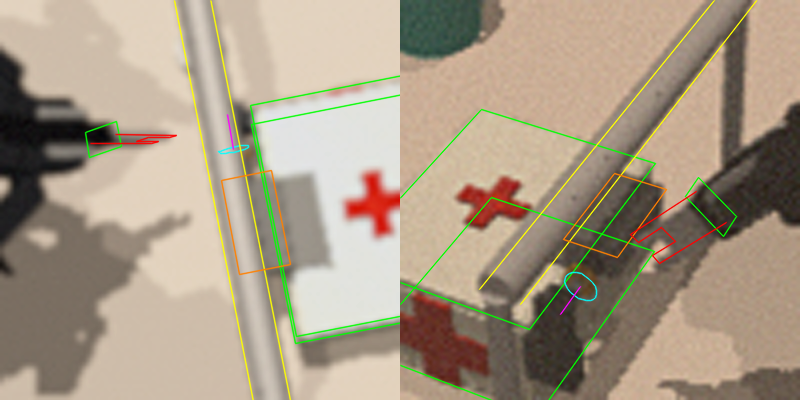

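```bash
cat > eg.py <<'E'
import pickle
from h import *
from ov import casef,rect
from scipy.ndimage import map_coordinates
P0,P1,P2=[pickle.load(open(f"p{i}.pkl","rb")) for i in range(3)]
def grad(p):
    if "g" not in p:
        g=cv2.GaussianBlur(p["img"].astype(np.float32),(0,0),.7)
        p["g"]=[cv2.Sobel(g,-1,1,0,ksize=3)/8,cv2.Sobel(g,-1,0,1,ksize=3)/8]
    return p["g"]
def score(p,segs):
    gx,gy=grad(p); tot=0;L=0
    for a,b in segs:
        q=proj(p,np.array([a,b])); d=q[1]-q[0]; l=np.hypot(*d); n=np.array([-d[1],d[0]])/l
        t=np.linspace(0,1,max(int(2*l),4))[:,None]; s=q[0]+t*d
        c=[s[:,1],s[:,0]]
        v=sum(np.abs(n[0]*map_coordinates(gx[...,k],c,order=1)+n[1]*map_coordinates(gy[...,k],c,order=1)) for k in range(3))
        tot+=np.minimum(v,40).sum(); L+=len(t)
    return tot/L
def hulledges(p,X):
    X=np.asarray(X); q=proj(p,X).astype(np.float32); h=cv2.convexHull(q,returnPoints=False)[:,0]
    return [(X[h[i]],X[h[(i+1)%len(h)]]) for i in range(len(h))]
def fit(fun,x0,step):
    best=None
    for k in range(6):
        x=np.array(x0)+(np.random.RandomState(k).uniform(-1,1,len(x0))*step if k else 0)
        r=minimize(lambda v:-fun(v),x,method="Nelder-Mead",options=dict(initial_simplex=np.vstack([x]+[x+np.eye(len(x))[i]*step[i] for i in range(len(x))]),xatol=.005,fatol=1e-4))
        if best is None or r.fun<best.fun: best=r
    return best.x,-best.fun
def railsegs(p,v):   # v: y at x=620, yaw : tube silhouette lines
    u=np.array([np.cos(v[1]),np.sin(v[1]),0]); c=np.array([620,v[0],150.]); cam=-p["R"].T@p["t"]
    w=cam-c; w-=(w@u)*u; d=np.linalg.norm(w); w/=d; n=np.cross(u,w); a=np.arccos(10/d)
    return [(c+10*(np.cos(a)*w+s*np.sin(a)*n)-115*u,c+10*(np.cos(a)*w+s*np.sin(a)*n)+95*u) for s in(1,-1)]
E
python3 - <<'E'
from eg import *
yaw=np.radians(11.1)
for nm,P in(("p0",P0),("p2",P2)):
    for views in (["top"],["scene"],["top","scene"]):
        x,s=fit(lambda v:sum(score(P[n],railsegs(P[n],[v[0],v[1]/50])) for n in views),[4,yaw*50],[3,2])
        print(nm,"rail",views,"y@620",round(x[0],2),"yaw",round(np.degrees(x[1]/50),2),round(s,1))
def lidsegs(n,v):
    f=casef([v[0],v[1],v[2]/50]); r=f(rect(-56,55,-70,70,67))[:4]
    s=[(r[1],r[2])]           # rear edge
    if n=="top": s+=[(r[0],r[1]),(r[2],r[3])]; s+=[tuple(f([[-56,-70,67],[-56,-34,67]]))]
    else: s+=[(r[2],r[3]),(r[0],r[1]) ]; 
    return s
for nm,P in(("p0",P0),("p2",P2)):
    for views in (["top"],["scene"],["top","scene"]):
        x,s=fit(lambda v:sum(score(P[n],lidsegs(n,v)) for n in views),[620.6,-76,yaw*50],[3,3,1.5])
        f=casef([x[0],x[1],x[2]/50]); print(nm,"lid",views,x[:2].round(2),"yaw",round(np.degrees(x[2]/50),2),round(s,1),"collar",f([[-71,44,80]])[0].round(1),"rail y@620 pred",round((f([[-79,0,0]])[0][1]+(620-f([[-79,0,0]])[0][0])*np.tan(x[2]/50)),2))
# key vertical in p1 : expected TCP (472,285,200), yaw -17, offset fit
for views in (["top"],["scene"],["top","scene"]):
    def sg(n,v):
        return hulledges(P1[n],box(-12,12,-7,7,50,140)@rz(np.radians(-17)).T+[472+v[0],285+v[1],200-GZ+v[2]])
    m=[1,1,1] 
    def sc(v):
        t=0
        for n in views:
            # only edges between z 50 and ~70 (below fingers) and blade
            H=box(-12,12,-7,7,50,62)@rz(np.radians(-17)).T+[472+v[0],285+v[1],200-GZ+v[2]]
            B=box(-9.5,9.5,-2.5,2.5,0,48)@rz(np.radians(-17)).T+[472+v[0],285+v[1],200-GZ+v[2]]
            t+=score(P1[n],hulledges(P1[n],B)[:])
        return t
    x,s=fit(sc,[0,0,0],[2,2,2]); print("key p1",views,x.round(2),round(s,1), round(sc([0,0,0]),1))
E
```

```text
p0 rail ['top'] y@620 4.22 yaw 10.78 30.3
p0 rail ['scene'] y@620 1.08 yaw 10.74 29.2
p0 rail ['top', 'scene'] y@620 3.14 yaw 10.84 52.3
p2 rail ['top'] y@620 4.2 yaw 10.64 31.5
p2 rail ['scene'] y@620 0.98 yaw 10.68 31.6
p2 rail ['top', 'scene'] y@620 3.22 yaw 10.73 54.8
p0 lid ['top'] [616.43 -76.87] yaw 11.12 27.1 collar [645.9   1.3  80. ] rail y@620 pred 4.34
p0 lid ['scene'] [618.47 -76.44] yaw 11.68 16.4 collar [647.2   2.   80. ] rail y@620 pred 4.55
p0 lid ['top', 'scene'] [616.5  -76.94] yaw 11.19 43.4 collar [645.9   1.3  80. ] rail y@620 pred 4.28
p2 lid ['top'] [616.28 -76.95] yaw 11.29 28.6 collar [645.5   1.3  80. ] rail y@620 pred 4.35
p2 lid ['scene'] [616.96 -76.69] yaw 11.64 17.3 collar [645.7   1.7  80. ] rail y@620 pred 4.59
p2 lid ['top', 'scene'] [616.37 -76.88] yaw 11.31 45.8 collar [645.6   1.4  80. ] rail y@620 pred 4.41
key p1 ['top'] [   6.37  107.93 -433.77] 18.7 15.7
key p1 ['scene'] [-0.25  0.12  0.34] 25.5 25.4
key p1 ['top', 'scene'] [ 0.   -0.3  -1.63] 41.6 41.1
```

```bash
cat > st.py <<'E'
from h import *
from workcell import env,observe,cams,jaws
yaw=np.radians(11.1); cx,cy=caseax(yaw); kz,R=lean(yaw,np.radians(40)); kx=np.cross(cy,kz)
BAR=np.array([645.8,1.5,80.])   # collar face centre
def pose(d,y,x=0.): return BAR+y*cy+(GZ+d)*kz+x*kx   # d: tip beyond bar axis (+ = short of it), y past the collar face
def fk(): # force along key x, bar (+y), key z
    f=np.mean([np.array(observe()["ft_force"])],0); return np.array([f@kx,f@cy,f@kz])
def st():
    s=observe(); e=np.array(s["tool_pos"])-BAR; return round(s["t"],2),[round(float(v),2) for v in (e@kz-GZ,e@cy,e@kx)]
E
python3 - <<'E'
from eg import *
import st
p=P0["scene"]; g=p["img"][180:200,296:316].astype(float); s=(g[...,2]-g[...,0])/g[...,2]; w=np.clip(s-.42,0,None); w[:, :]*=1
m=cv2.connectedComponents((s>.5).astype(np.uint8))[1]; l=m[8,8]; yy,xx=np.nonzero(m==l); print("brass centroid",xx.mean()+296,yy.mean()+180,len(xx),"bbox",xx.min()+296,xx.max()+296,yy.min()+180,yy.max()+180,"pred",proj(p,[st.BAR,st.BAR-8*st.cy]))
from st import *
kx_=kx
env.move_to(pose(40,6),R); env.move_l(pose(12,6),feed=60); env.sleep(.3)
f0=fk(); print(st.st() if hasattr(st,'st') else '',f0.round(2))
for d in np.arange(10,-11,-2.):
    env.move_l(pose(d,6),feed=25); env.sleep(.1); f=fk()-f0; print(d,f.round(2),st.st()[1])
    if np.abs(f).max()>3: break
print(observe()["t"])
pickle.dump({n:cams.capture(n) for n in("scene","top")},open("p3.pkl","wb"))
E
```

```text
brass centroid 304.9032258064516 188.61290322580646 31 bbox 301 308 186 193 pred [[305.82743346 189.80946383]
 [307.72311972 187.25963689]]
 [ 0.27  0.4  -0.91]Traceback (most recent call last):
  File "<stdin>", line 10, in <module>
AttributeError: 'function' object has no attribute 'st'
```

```bash
python3 - <<'E'
import pickle
from st import *
f0=fk(); print(st(),f0.round(2))
for d in np.arange(10,-11,-2.):
    env.move_l(pose(d,6),feed=25); env.sleep(.1); f=fk()-f0; print(d,f.round(2),st()[1])
    if np.abs(f).max()>3: break
print(observe()["t"])
P={n:cams.capture(n) for n in("scene","top")};pickle.dump(P,open("p3.pkl","wb"))
from ov import crop
cv2.imwrite("pics/o4.png",np.hstack([crop(P["scene"],280,160,340,230,7,[]),crop(P["top"],300,150,350,220,7,[])]))
E
```

```text
(9.78, [9.98, 5.97, 0.0]) [-1.23  0.41 -0.57]
10.0 [ 0.71 -0.27  0.01] [10.02, 6.04, 0.01]
8.0 [ 0.51  0.36 -0.4 ] [7.93, 5.95, 0.03]
6.0 [ 0.87 -0.48  0.07] [5.97, 5.99, 0.02]
4.0 [ 1.02 -0.71 -0.44] [3.96, 5.99, -0.0]
2.0 [-0.6  -0.32  3.46] [2.4, 6.33, -0.19]
11.525
```

View pics/o4.png

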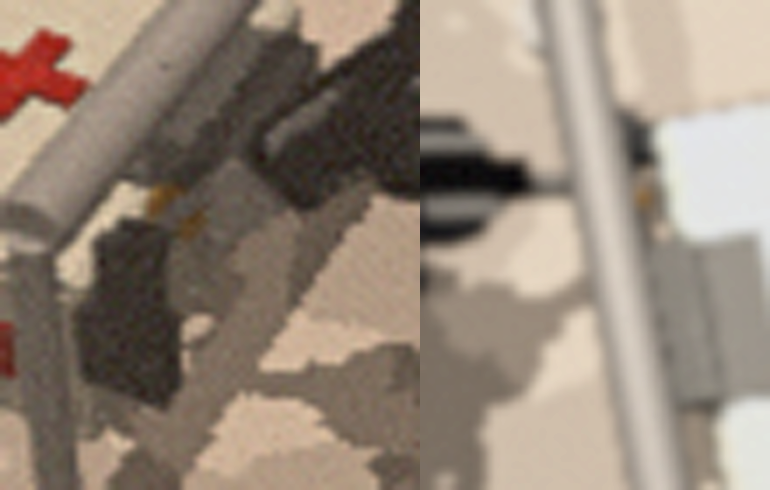

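```bash
python3 - <<'E'
from eg import *
P3=pickle.load(open("p3.pkl","rb"))
yaw=np.radians(11.1)
f=casef([618,-76.9,yaw])
def prof(p,a,b,dirn,lab,r=9):
    o=np.arange(-r,r+.1,.5); s=np.array([score(p,[(np.array(a)+k*dirn,np.array(b)+k*dirn)]) for k in o])
    i=[j for j in range(1,len(o)-1) if s[j]>=s[j-1] and s[j]>s[j+1] and s[j]>5]; print(lab,[(o[j],round(s[j],1)) for j in i])
cx=rz(yaw-np.pi/2)[:,0];cy=rz(yaw-np.pi/2)[:,1]
for nm,P in(("p0",P0),("p3",P3)):
  for n in("top","scene"):
    p=P[n]
    for lab,a,b,d in(("far",[-35,70,67],[50,70,67],cy),("near",[-50,-70,67],[50,-70,67],cy),("rear",[55,-60,67],[55,60,67],cx),("front",[-56,-66,67],[-56,-36,67],cx),("front+",[-56,30,67],[-56,66,67],cx),
      ("blk near",[-78,-30,89],[-56,-30,89],cy),("blk far",[-78,26,89],[-56,26,89],cy),("blk rear",[-52,-28,89],[-52,24,89],cx),("blk front",[-82,-28,89],[-82,24,89],cx)):
        prof(p,*f([a,b]),d,f"{nm} {n} {lab}")
for nm,P,n,w in(("p0",P0,"scene",(297,181,313,198)),("p0",P0,"top",(325,170,338,186)),("p3",P3,"top",(325,170,338,186))):
    p=P[n]; g=p["img"][w[1]:w[3],w[0]:w[2]].astype(float); s=(g[...,2]-g[...,0])/g[...,2]
    print(nm,n,"\n",(100*s).astype(int))
for n in("top","scene"): print(n,"pred collar face/-8, +-9cx, top z", proj(P0[n],f([[-71,44,80],[-71,36,80],[-62,40,80],[-80,40,80],[-71,40,89]])).round(1).tolist())
E
```

```text
p0 top far [(np.float64(-2.0), np.float64(24.6)), (np.float64(4.5), np.float64(12.3))]
p0 top near [(np.float64(-6.5), np.float64(9.6)), (np.float64(2.5), np.float64(40.0))]
p0 top rear [(np.float64(-0.5), np.float64(23.4)), (np.float64(7.0), np.float64(12.0))]
p0 top front [(np.float64(3.0), np.float64(37.1))]
p0 top front+ [(np.float64(-2.5), np.float64(37.5)), (np.float64(3.0), np.float64(40.0))]
p0 top blk near [(np.float64(-3.5), np.float64(11.5)), (np.float64(3.0), np.float64(9.9))]
p0 top blk far [(np.float64(-0.5), np.float64(7.3)), (np.float64(7.0), np.float64(7.0))]
p0 top blk rear [(np.float64(-1.5), np.float64(5.2)), (np.float64(4.0), np.float64(12.8))]
p0 top blk front [(np.float64(-7.0), np.float64(34.5)), (np.float64(0.5), np.float64(27.4))]
p0 scene far [(np.float64(-2.0), np.float64(38.0)), (np.float64(8.0), np.float64(21.0))]
p0 scene near [(np.float64(4.0), np.float64(7.8))]
p0 scene rear [(np.float64(0.0), np.float64(7.9))]
p0 scene front [(np.float64(-4.0), np.float64(11.3)), (np.float64(3.5), np.float64(27.6))]
p0 scene front+ [(np.float64(5.0), np.float64(39.9)
[... 3489 characters left out ...]
10 10 10 11 12 17 20 20 16  8  6  6  3]
 [10 10 11 11 12 19 26 25 19 11  7  7  3]
 [ 9 10 11 11 12 23 39 38 26 14  9  7  3]
 [10  9 10 10 12 23 46 46 27 15  8  5  3]
 [10 10  9 10 12 18 34 35 24 14  6  4  3]
 [10 10 10 10 10 12 20 23 21 15  9  6  3]
 [10 10 11 10 11 11 13 18 20 18 13  7  4]
 [10 10 10 11 10 11 13 19 20 18 16 10  4]
 [10  9 10 10 10 10 12 16 18 19 16 12  7]
 [10  9  9 10 10 11 11 14 17 15 14 11  9]
 [10 10 10 10 11 10 11 11 11 11 11 10  9]]
top pred collar face/-8, +-9cx, top z [[328.4, 177.9], [329.0, 181.3], [332.5, 178.9], [324.9, 180.3], [328.7, 179.0]]
scene pred collar face/-8, +-9cx, top z [[305.2, 190.2], [307.1, 187.7], [302.1, 187.6], [310.2, 190.4], [306.0, 185.7]]
```

```bash
sed -i 's/^BAR=.*/BAR=np.array([648.0,-0.1,80.])/' st.py; python3 - <<'E'
import pickle
from st import *
print(st())
env.move_l(pose(12,6,-1.5),feed=40)
for x in (1.0,2.5,-.5):
    env.move_l(pose(9,6,x),feed=25); env.sleep(.2); f0=fk()
    for d in np.arange(7,-11.5,-1.5):
        env.move_l(pose(d,6,x),feed=20); env.sleep(.1); f=fk()-f0
        if np.abs(f).max()>2.5: break
        if d<1: print(round(d,1),f.round(2),st()[1])
    print(x,d,f.round(2),st())
    if d<-5: break
    env.move_l(pose(9,6,x),feed=40)
E
```

```text
(11.62, [3.63, 4.44, -1.68])
1.0 -0.5 [ 2.73  0.5  -0.78] (14.61, [-0.58, 6.1, 1.29])
-0.5 [0.63 1.05 0.57] [-0.56, 5.97, 2.5]
-2.0 [-0.13 -0.05  1.97] [-2.04, 6.01, 2.51]
-3.5 [0.24 0.11 0.46] [-3.55, 5.98, 2.5]
-5.0 [ 0.39 -0.33  0.63] [-5.05, 5.98, 2.49]
-6.5 [1.24 0.63 0.45] [-6.52, 5.99, 2.49]
-8.0 [-0.16  0.38  0.21] [-8.02, 5.98, 2.5]
-9.5 [1.31 0.56 0.23] [-9.53, 5.99, 2.5]
-11.0 [ 0.59 -0.08  1.65] [-11.06, 5.99, 2.5]
2.5 -11.0 [ 0.59 -0.08  1.65] (20.0, [-11.06, 5.99, 2.5])
```

```bash
python3 - <<'E'
import pickle
from st import *
f0=fk(); c=None
for y in np.arange(5,-9.1,-1.):
    env.move_l(pose(-11,y,2.5),feed=15); env.sleep(.15); f=np.mean([fk() for _ in range(3)],0)-f0; print(y,f.round(2),st()[1])
    if c is None and f[1]>2.5: c=y
    if f[1]>11 or np.abs(f[[0,2]]).max()>6: print("stop"); break
    if c is not None and y<=c-7: break
print(st(),observe()["gripper_width"])
P={n:cams.capture(n) for n in("scene","top")};pickle.dump(P,open("p4.pkl","wb"))
E
```

```text
5.0 [-0.36  0.66 -0.65] [-10.95, 5.03, 2.51]
4.0 [ 0.23 -0.61 -0.97] [-11.02, 3.99, 2.52]
3.0 [-0.29  0.38 -1.83] [-10.99, 3.02, 2.52]
2.0 [-0.19  0.26 -0.27] [-10.97, 2.03, 2.5]
1.0 [-0.67  1.21 -1.39] [-10.88, 1.56, 2.49]
0.0 [ 0.17  5.4  -3.47] [-10.78, 1.28, 2.5]
-1.0 [-0.22  4.57 -3.77] [-10.79, 0.34, 2.55]
-2.0 [-0.63  5.42 -3.49] [-10.74, -0.44, 2.56]
-3.0 [-1.08  5.   -4.24] [-10.7, -1.2, 2.6]
-4.0 [-0.8   6.28 -3.34] [-10.68, -2.03, 2.64]
-5.0 [ 0.07  6.67 -2.88] [-10.59, -2.85, 2.69]
-6.0 [ 0.22  6.9  -2.71] [-10.46, -3.74, 2.8]
-7.0 [-0.56  6.54 -2.17] [-10.23, -4.67, 3.05]
(25.2, [-10.23, -4.67, 3.05]) 13.038920244809876
```

```bash
python3 - <<'E'
import pickle
from st import *
F=lambda:np.mean([fk() for _ in range(3)],0)
for y in np.arange(-8,-10.6,-.8):
    env.move_l(pose(-11,y,2.5),feed=15); env.sleep(.15); f=F(); print(round(y,1),f.round(2),st()[1])
    if f[1]>10.5: print("stop");break
P={n:cams.capture(n) for n in("scene","top")};pickle.dump(P,open("p4.pkl","wb"))
print(st())
from ov import crop
cv2.imwrite("pics/o5.png",np.hstack([crop(P["scene"],280,160,340,230,7,[]),crop(P["top"],300,150,350,220,7,[])]))
E
```

```text
-8.0 [-0.1   6.59 -1.17] [-10.05, -5.18, 3.17]
-8.8 [ 0.21  6.72 -1.24] [-9.97, -5.66, 3.23]
-9.6 [ 0.49  7.32 -1.56] [-9.94, -6.26, 3.29]
-10.4 [ 0.64  8.17 -1.61] [-9.88, -6.86, 3.32]
(27.0, [-9.89, -6.86, 3.31])
```

View pics/o5.png

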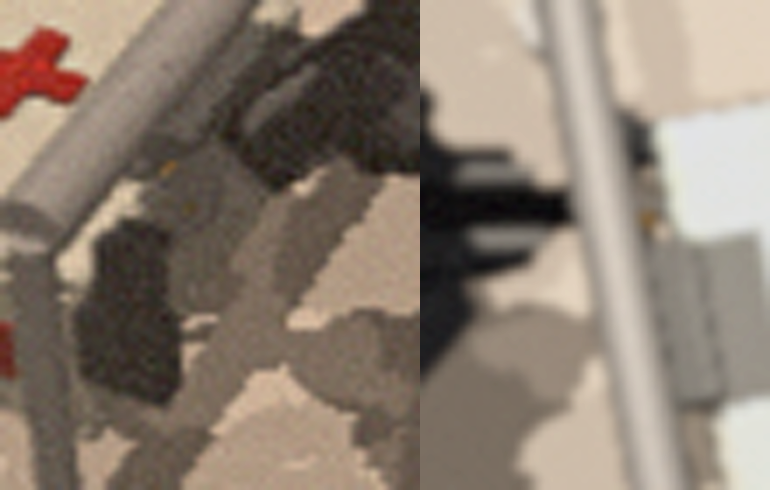

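```bash
python3 - <<'E'
import pickle
from st import *
F=lambda:np.mean([fk() for _ in range(3)],0)
for y in(-11.2,-12):
    env.move_l(pose(-11,y,2.5),feed=15); env.sleep(.1); print(y,F().round(2),st()[1])
up=np.array([0,0,1.])
for h in range(2,17,2):
    env.move_l(pose(-11,-12,2.5)+h*up,feed=25); env.sleep(.1); f=F(); print("up",h,f.round(2),st()[1])
    if np.abs(f).max()>12: print("stop");break
P={n:cams.capture(n) for n in("scene","top")};pickle.dump(P,open("p5.pkl","wb"))
print(st())
from ov import crop
cv2.imwrite("pics/o6.png",np.hstack([crop(P["scene"],260,140,340,230,5,[]),crop(P["top"],300,150,370,240,5,[])]))
E
```

```text
-11.2 [ 0.73  8.71 -1.73] [-9.86, -7.47, 3.4]
-12 [ 1.36  8.74 -1.77] [-9.81, -8.08, 3.4]
up 2 [ 1.02  9.08 -2.45] [-8.36, -8.15, 4.9]
up 4 [ 1.58  9.19 -3.33] [-6.96, -8.23, 6.4]
up 6 [ 2.97  8.91 -4.49] [-5.57, -8.34, 7.92]
up 8 [ 3.11  8.88 -4.48] [-4.11, -8.39, 9.29]
up 10 [ 2.84  8.76 -5.66] [-2.77, -8.52, 10.79]
up 12 [ 4.09  8.65 -6.31] [-1.37, -8.65, 12.33]
up 14 [ 3.86  8.71 -5.95] [-0.03, -8.77, 13.79]
up 16 [ 5.    9.38 -6.96] [1.34, -8.88, 15.25]
(30.6, [1.33, -8.87, 15.23])
```

View pics/o6.png

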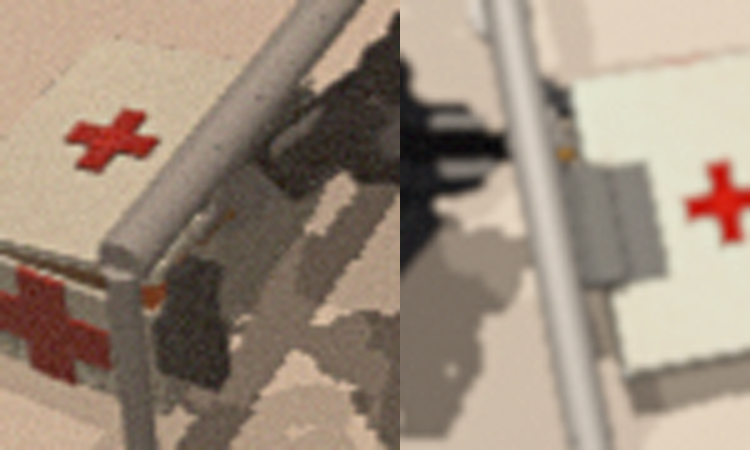

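```bash
python3 - <<'E'
import pickle
from st import *
F=lambda:np.mean([fk() for _ in range(3)],0)
b=pose(-11,-12,2.5)+[0,0,16]
for k in(3,6,9,12,16,20,30,60):
    env.move_l(b+k*kz,feed=60 if k<20 else 120); f=F(); print(k,f.round(2),st()[1])
    if np.abs(f).max()>14: print("stop");break
env.sleep(.5)
P={n:cams.capture(n) for n in("scene","top")};pickle.dump(P,open("p6.pkl","wb"))
print(st(),observe()["gripper_width"])
from ov import crop
cv2.imwrite("pics/o7.png",np.hstack([crop(P["scene"],230,100,360,240,3,[]),crop(P["top"],260,130,390,270,3,[])]))
E
```

```text
3 [ 3.55  8.35 -6.2 ] [4.52, -8.76, 15.13]
6 [ 3.98  8.15 -6.25] [7.49, -8.78, 15.17]
9 [ 3.54  8.02 -5.89] [10.52, -8.77, 15.11]
12 [ 1.37  7.09 -1.03] [14.27, -8.26, 13.95]
16 [ 0.07  8.63 -0.29] [18.66, -8.15, 13.44]
20 [ 0.62  7.91 -0.15] [22.66, -8.21, 13.38]
30 [ 0.32 -0.81 -1.46] [31.33, -13.27, 12.69]
60 [-0.17 -0.67 -0.56] [61.31, -12.32, 12.63]
(33.35, [61.14, -12.01, 12.81]) 13.31036702585177
```

View pics/o7.png

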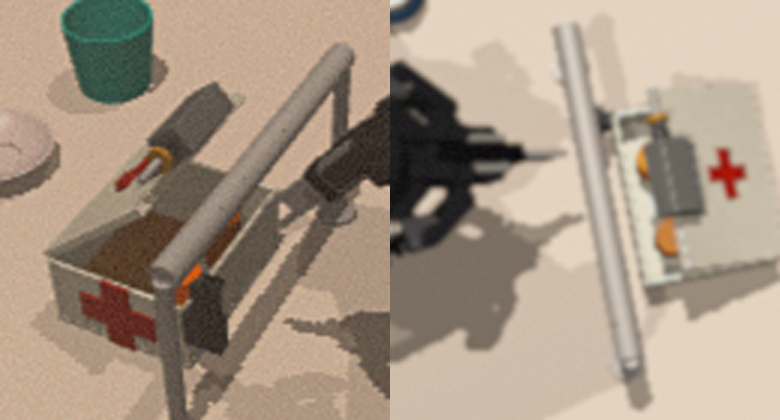

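```bash
python3 - <<'E'
from eg import *
a=np.linspace(0,2*np.pi,49)
def segs(v):
    c=np.c_[v[0]+41*np.cos(a),v[1]+41*np.sin(a),70+0*a]; return list(zip(c[:-1],c[1:]))
for views in(["top"],["scene"],["top","scene"]):
    x,s=fit(lambda v:sum(score(P0[n],segs(v)) for n in views),[455,-291],[5,5]); print(views,x.round(1),round(s,1))
from workcell import kin,observe
for l in(15,):
  for ang in(-90,-60,-45,-30):
    u=rz(np.radians(ang))[:,1]; # closing dir
    hd=np.cross([0,0,1.],u); 
    for sg in(1,-1):
        kz=np.cos(np.radians(l))*np.array([0,0,1.])+sg*np.sin(np.radians(l))*hd
        for up in(0,220):
            q=kin.solve_ik(np.array([455,-291,12])-15*sg*hd+(GZ+up)*kz,toolR(kz,u)); print(l,ang,sg,hd.round(2),None if q is None else np.round(q,1))
E
```

```text
['top'] [ 455.7 -291.3] 37.9
['scene'] [ 457.8 -288.4] 31.8
['top', 'scene'] [ 455.8 -290.6] 67.9
15 -90 1 [-0.  1.  0.] [-27.9  22.6 108.2 -19.3  43.7 -14.5]
15 -90 1 [-0.  1.  0.] [-21.7   7.5  93.4 -14.5  73.9 -18.3]
15 -90 -1 [-0.  1.  0.] [-44.6  29.   95.1  11.5  67.1 -50.1]
15 -90 -1 [-0.  1.  0.] [-48.2  21.   74.5  10.   95.7 -48.2]
15 -60 1 [-0.5   0.87  0.  ] [-32.2  20.2 112.9 -12.4  34.2 -52.7]
15 -60 1 [-0.5   0.87  0.  ] [-28.5   1.8  99.9  -8.5  65.7 -55.8]
15 -60 -1 [-0.5   0.87  0.  ] [-40.6  30.9  91.1   5.2  72.3 -72.8]
15 -60 -1 [-0.5   0.87  0.  ] [-42.2  24.7  68.5   4.6 101.  -71.8]
15 -45 1 [-0.71  0.71  0.  ] [-35.3  19.6 114.1  -4.8  31.6 -76.6]
15 -45 1 [-0.71  0.71  0.  ] [-33.9   0.2 101.6  -3.2  63.5 -77.9]
15 -45 -1 [-0.71  0.71  0.  ] [-38.3  31.3  90.1   1.8  73.5 -84. ]
15 -45 -1 [-0.71  0.71  0.  ] [-38.9  25.7  67.    1.6 102.3 -83.7]
15 -30 1 [-0.87  0.5   0.  ] [ -38.7   19.5  114.4    4.3   31.4 -102. ]
15 -30 1 [-0.87  0.5   0.  ] [ -39.9   -0.2  102.     2.9   63.5 -100.9]
15 -30 -1 [-0.87  0.5   0.  ] [-36.   31.4  89.8  -1.6  73.7 -95.3]
15 -30 -1 [-0.87  0.5   0.  ] [-35.5  25.9  66.6  -1.5 102.5 -95.6]
```

```bash
python3 - <<'E'
import pickle
from st import *
T=np.array(observe()["tool_pos"])
env.move_l(T+50*kz+[-30,0,60],feed=200); print(st()[0],observe()["tool_pos"])
l=np.radians(15); hd=np.array([0,1.,0]); z=np.cos(l)*np.array([0,0,1.])+np.sin(l)*hd; Rc=toolR(z,np.array([1.,0,0]))
c=np.array([456,-290.5,12])-15*hd+GZ*z
env.move_to([520,90,320],Rc); env.move_to(c+[0,0,180],Rc); env.move_l(c+[0,0,60],feed=150); env.sleep(.2)
f0=np.array(observe()["ft_force"]); print(observe()["t"])
for h in(30,10,0):
    env.move_l(c+[0,0,h],feed=60); env.sleep(.1); f=np.array(observe()["ft_force"])-f0; print(h,f.round(1))
    if np.linalg.norm(f)>4: print("contact");break
P={n:cams.capture(n) for n in("scene","top")};pickle.dump(P,open("p7.pkl","wb")); print(observe()["t"])
from ov import crop,rect
K=np.c_[np.cross([1.,0,0],z),[1.,0,0],z]
g=lambda X:np.asarray(X,float)@K.T+(c-GZ*z)
a=np.linspace(0,2*np.pi,30); s=[(np.c_[456+41*np.cos(a),-290.5+41*np.sin(a),70+0*a],(0,255,0)),(g([[-9,0,0],[9,0,0],[9,0,50],[-9,0,50],[-9,0,0]]),(0,0,255))]
cv2.imwrite("pics/o8.png",np.hstack([crop(P["scene"],225,75,305,155,5,s),crop(P["top"],410,210,490,290,5,s)]))
E
```

```text
34.05 [585.89391746  99.67020152 283.35235827]
37.125
30 [ 1.4 -2.1 -0.9]
10 [ 1.2 -1.2 -0.5]
0 [ 1.6 -1.  -0.7]
38.975
```

View pics/o8.png

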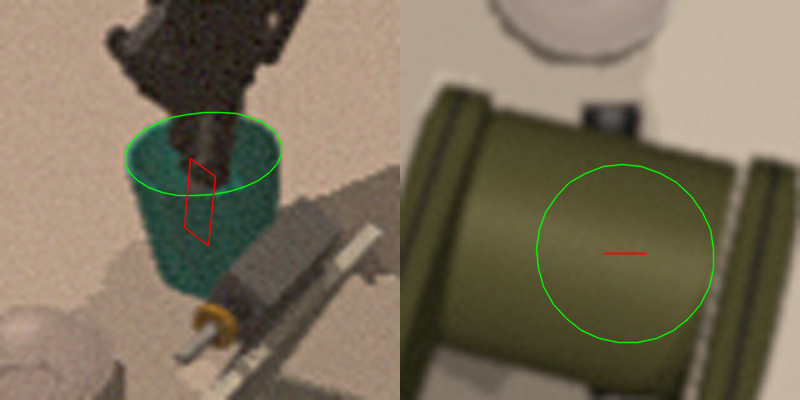

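```bash
python3 - <<'E'
import pickle
from st import *
from workcell import trace
T=np.array(observe()["tool_pos"]); l=np.radians(15); z=np.array([0,np.sin(l),np.cos(l)])
jaws.open_jaws(); env.sleep(.4)
env.move_l(T+110*z,feed=100); q=np.array(observe()["joints"])
env.move_l(T+160*z+[-60,60,60],feed=200)
q=list(observe()["joints"]); q[0]+=50; env.set_joints(q); env.sleep(.6)
P={n:cams.capture(n) for n in("scene","top")}; print(observe()["t"],observe()["tool_pos"])
from ov import crop
cv2.imwrite("pics/o9.png",np.hstack([cv2.resize(crop(P["scene"],140,60,380,260,2,[]),(480,400)),crop(P["top"],410,200,490,300,4,[])]))
E
```

```text
44.2583 [397.92533286 183.07441979 289.81645466]
```

View pics/o9.png

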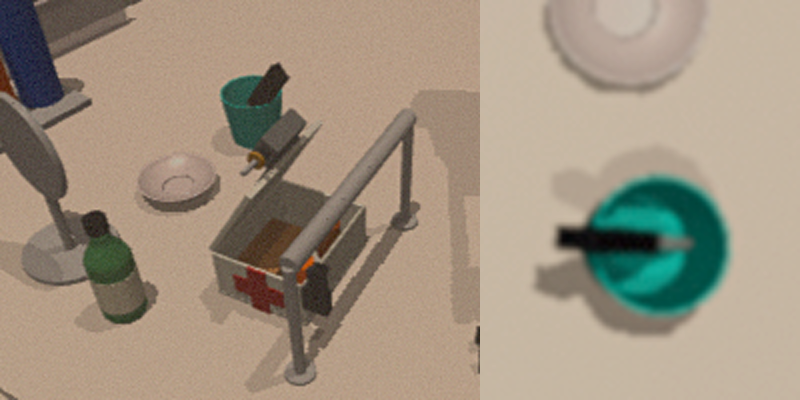

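The picture shows the key leaning fork-down in the upright cup (right half, about 620,240), with the lid open and the dish and bottle undisturbed.

```bash
python3 -c "
from workcell import job_done
print(job_done())"
```

```text
the job is handed in; nothing more can be done
None
```

The lid is open and the key stands fork-down in the upright turquoise cup. I handed the job in after about 44 s of the 67 s allowed; pressing force was about 9 N, and I saw no other object moved.

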